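# Uncouple the swing arm from its ball mount and hold it up

### The arm

A 6-joint arm with a two-finger parallel gripper is mounted at the origin on a cart in front of the work surface, level with it; the furniture and walls round the work are solid. World frame = base frame: x ahead of the robot, y to its left, z up, the work surface at z = 0. Lengths are in m, angles in rad, forces in N, time in s.
With the tool pointing down it reaches from about 0.3 to 0.775 m from the base axis. Payload 14.6 kg.
Tool frame: the origin (TCP) lies midway between the tips of the shut fingers; the grasp point (between the pads) lies 19 mm behind it; z points along the fingers, y is the line along which they close (so a half turn about z gives the same grasp; the last joint's range is limited). The gripper opens to 94 mm and grips with 3 to 60 N. Pads are 16 mm wide; open, the fingers measure 119 mm over their backs; the gripper's body (75 mm by 177 mm) begins 78 mm behind the grasp point.
Start: joints at [1.178, 0.3, 1.521, -0, 1.321, -0.067], TCP at [0.176, 0.521, 0.205] pointing down, gripper open.
Joint ranges: [-3.03, 3.03], [-0.79, 2.21], [0.23, 2.52], [-1.04, 4.18], [0, 3.07], [-2.55, 2.55]. Speed limits (rad/s): [2.22, 2.22, 2.57, 3.14, 3.14, 3.14].

### API

Orientations are given as [roll, pitch, yaw] about the fixed x, y, z axes, in that order (R = Rz(yaw) Ry(pitch) Rx(roll)).
In Python, from station import ctrl gives the robot as it stands. The module is installed in compiled form; this text tells all that it offers.
- The arm moves only by the tool servo_tool, never from a script. Its argument "plan" is a list of rows, each a list of 7 numbers: the opening in per cent of the stroke, from 0 (shut) to 100 (fully open), then the shift along the tool's x, y, z in m, then the turn, a rotation vector about the tool's x, y, z in rad. A call has exactly 8 rows; each row shifts and turns the commanded pose from where the row before left it, along the tool's axes as they then stand; what a row does not reach is not made up. A row lasts 1/8 s, in which the tool goes at most 62.5 mm and 10.7 degrees, less where a joint would pass 70% of its speed; a pose out of reach is approached as far as the arm can. A call with a gripper value outside its range is refused whole. The fingers move at their own pace and stop on an object; "force" is the grip in N (left out, the last holds). Time passes only in rows, so rows that do not move let the fingers close, or fill a call up. It gives the time, the measured TCP pose, the force, the opening and the grip force at its end, in the units of the state.
- ctrl.get_obs(): the state, without advancing time (a new reading comes with each control period).
- ctrl.camera(name): name is "scene" or "top"; returns a dict with "pixels" (480x640x3 uint8, red, green, blue), "z_map" (480x640 float32, m along the optical axis (not along the pixel's ray), 0 where there is no reading), "mtx" (3x3 intrinsics, pixels), "dist" ([k1, k2, p1, p2, k3] as OpenCV has them; the pictures are not rectified), "pose" (4x4, takes a point from camera to world coordinates). Camera axes: x right, y up, looking along -z (the intrinsics and any distortion apply to the point x, -y, -z); pixel columns grow to the right and rows downward; lengths in m; the calibration is good to about 2 mm. A picture is of the moment at which its call begins.
- ctrl.hand_in(): hands the job in; it is judged then, once.
The state is a dict: "time_s": time; "qpos": joint angles; "joint_vel": joint speeds; "tau": joint torques, N m; "ee_pos": TCP position; "eef_rot": TCP orientation; "force": force on the tool from outside, world axes, zero at the start; "moment": the same for the moment, N m; "grip_width": finger opening in m; "grip_force": force on a finger pad.
Only numpy, scipy, OpenCV 4.12 (cv2) and the standard library are available. Lean on these libraries where they do the work, as an engineer would, in place of code of your own. Each camera call takes 0.05 s, during which the arm holds its last target. There are 200 camera calls.

### The job

A swing arm on the bench rig is coupled to its ball mount by a spring latch. Take the upright handle of the latch, pull it sideways against its spring until you feel it meet its stop (gently: the stop's place is set differently each time), and only then lift the arm off the ball; finish still holding the coupler end raised, at least 5 cm above where it sat, so that a colleague can clean the ball. Do not let go and do not knock over or shift the things standing around.

Things in the scene. Friction and masses are not known exactly. Their poses are not given: they have to be found in the camera images.
- rig: Fixed rig: aluminium base plate 64 x 265 x 10 mm with ball mount and grey hinge post. Origin on the worktop right under the ball; z up. +y runs from the ball along the arm to the hinge (plate y -55 to 210 mm); -x, roughly towards the robot, is the latch's pull direction. Hinge axis parallel to x at y 180, z 89 mm; post x +-30, up to z 105 mm.
- ball (a point): Centre of the steel ball (32 mm across, flat underneath, on a 12 mm neck), 75 mm above the worktop. Fixed.
- coupler (a point): The point of the coupler (dark steel housing 52 x 52 mm at the free end of the arm, roof at z = 99 mm) that sits at the ball's centre while coupled. Raising the arm lifts it on an arc of about 180 mm radius round the hinge.
- handle (a point): Grip point of the latch handle, an upright black square post on the coupler above the ball: 18 x 18 mm, z 106 to 158 mm while the arm is down, free on all sides; nothing near it is above z 109. The point is on its centre line, 18 mm below its top. Axes are the rig's, tilting with the arm. Lifting it lifts the arm. Closing along the rig's y keeps a wide hand off the cabinet behind.
- stop_block: Small grey block, 8 x 16 x 8 mm, on the arm beside the handle, on the hinge side: the stop that ends the latch's pull. Before each start it is set so that the latch can travel between 11 and 16 mm; it then stays, up to about 80 N. Its origin lies on the arm's hinge axis, not in the block.
- latch (a joint): Pull of the latch in m: 0 closed, grows as the handle moves to the rig's -x; clear of the ball from about 7 mm, stop met between 11 and 16 mm. The spring resists with 2 N at first, rising 0.15 N per mm (about 4 N at the stop), and closes it when let go. Allowing 3 to 4 N of side load from an off-centre grip, a resistance of 11 N or more is the stop.
- swing_arm (a joint): Angle of the arm in rad: 0 down on the ball, grows as the coupler end rises (0.28 at 50 mm), up to 0.9; the handle leans towards the hinge by this angle. It falls back when let go. With the latch closed it rises only about 0.01. It takes about 2 to 4 N at the handle to raise it (arm about 0.25 to 0.5 kg).
- dropper: bystander: dropper bottle with a screw cap, 34 mm across, 75 mm tall, standing past the ball end of the rig; origin under its centre
- loose_vial: bystander: sample vial, 22 mm across, 50 mm tall, behind the arm (+x side); origin under its centre
- fuses: bystander: small carton 24 x 36 x 11 mm behind the coupler (+x side); origin under its centre
- timer: bystander: bench timer 66 x 62 x 20 mm, at the left behind; origin under its centre
- battery: bystander: battery cell lying down, 15 mm thick, 50 mm long, at the right; origin under its centre
- petri: bystander: petri dish 61 mm across, 16 mm high, at the left; origin under its centre
- petri_b: bystander: second petri dish 61 mm across, 16 mm high, at the left; origin under its centre

How it is judged:
On the way, in this order (a step that is already met when the one before it is completed fails the run):
1. the latch is pulled up to its stop, while the arm is still down on the ball (value of joint latch above 0.0105 m and contact force between stop_block and anything else above 0.5 N and value of joint swing_arm below 0.03 rad), for 0.02 s.
2. the coupler is lifted off the ball (arm raised by more than 0.12 rad) (value of joint swing_arm above 0.12 rad), for 0.1 s.
At the end, for the whole second after the job is handed in: The coupler is more than 50 mm above the ball, the arm is still (under 0.05 rad/s), and the fingers still hold it by the latch (more than 1 N) (z of coupler in the frame of ball above 0.05 m and contact force between the fingers and swing_arm above 1 N and velocity of joint swing_arm between -0.05 and 0.05 rad/s); the arm keeps its last pose, push and grip.
It fails at once if the latch is wrenched against its stop (over 45 N) (contact force between stop_block and anything else above 45 N).
It fails at once if a thing standing around is shifted by more than 20 mm or knocked over (distance of any of dropper, loose_vial, fuses, timer, battery, petri, petri_b from where it was at the start of the episode above 0.02 m or angle between any of dropper, loose_vial, fuses, timer, battery, petri, petri_b's own z axis and vertical above 0.4 rad).
It also fails if it takes over 43 s, if anything falls off the work surface, if the arm or the gripper's body presses on something with over 40 N, if the wrist force passes 120 N, or if a joint passes its speed limit or range.

## Working session

There is one attempt and no reset: what is moved stays moved. The work goes in short steps, Python scripts to look and compute and a tool call to move; the robot and the scene stay as the last step left them, time stands still between calls to the robot, and variables do not carry over. Pictures are saved under pics/ and viewed, at most 10 in all, crops included, and the job is handed in when it is done.

Besides the shell and the picture viewer there is one more tool, called after "Emit:" by a JSON object that holds its "method" and its "body". servo_tool: Moves the arm, as the interface text tells. Its arguments: {"type":"object","properties":{"plan":{"type":"array","items":{"type":"array","items":{"type":"number"}}},"force":{"type":"number"}},"required":["plan"]}

```bash
mkdir -p pics; python3 - <<'E'
from station import ctrl
import cv2,numpy as np
o=ctrl.get_obs();print(o)
for n in("scene","top"):
    c=ctrl.camera(n);np.savez(n+"0.npz",**c);cv2.imwrite(f"pics/{n}0.png",c["pixels"][:,:,::-1]);print(n,c["mtx"],c["dist"],c["pose"])
E
```

```text
{'time_s': 0.0, 'qpos': array([ 1.17839943e+00,  3.00494320e-01,  1.52157487e+00, -2.48589685e-05,
        1.32069745e+00, -6.66419975e-02]), 'joint_vel': array([-4.74633455e-05,  1.32885084e-04,  1.74922322e-03, -2.65254918e-04,
       -6.82862080e-04, -9.12642669e-04]), 'tau': array([ 1.29913104e-03, -5.31800544e+01, -3.52736163e+01,  7.08894082e-02,
        2.44095043e-02, -6.38371216e-05]), 'ee_pos': array([0.17594418, 0.52082335, 0.20487622]), 'eef_rot': array([-3.14041967e+00, -5.41539978e-05,  2.81584389e+00]), 'force': array([ 0.15822074, -0.20979534,  0.02912356]), 'moment': array([-0.00525197,  0.0298537 , -0.04555134]), 'grip_force': 0.0, 'grip_width': 0.09400977989500828}
scene [[541.30491258   0.         324.2273373 ]
 [  0.         541.30491258 233.43725407]
 [  0.           0.           1.        ]] [-0.05684938  0.          0.          0.          0.        ] [[ 0.86301431  0.31195607 -0.39735338  0.04704431]
 [-0.50510785  0.51960461 -0.68911328 -0.80849633]
 [-0.00850642  0.79542093  0.60599767  0.8689981 ]
 [ 0.          0.          0.          1.        ]]
top [[451.19557835   0.         314.30654216]
 [  0.         451.19557835 238.14834445]
 [  0.           0.           1.        ]] [-0.05072918  0.          0.          0.          0.        ] [[ 0.01643909  0.99579153 -0.09016084  0.40634709]
 [-0.99984517  0.01580583 -0.00773327  0.02178633]
 [-0.00627566  0.090274    0.99589719  1.22132615]
 [ 0.          0.          0.          1.        ]]
```

View pics/scene0.png

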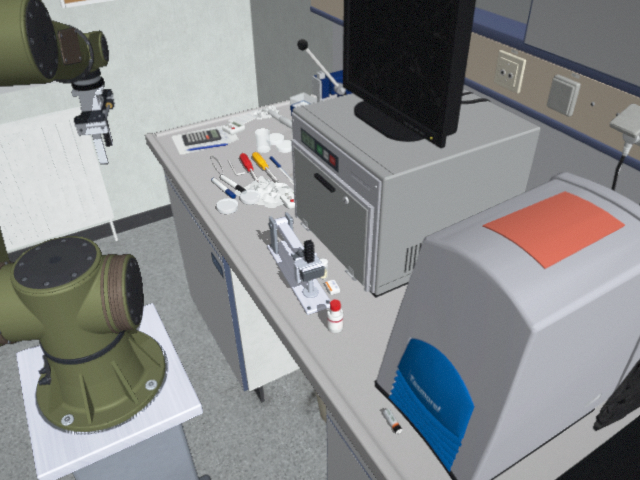

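View pics/top0.png

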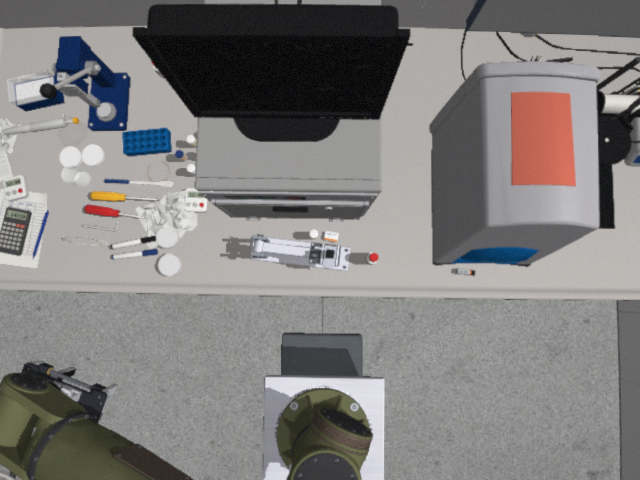

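The top view shows the rig lying along px (255–350, 250) with the handle near (329,255). In the scene view the handle is near (309,248), the dropper at (335,315) and the cabinet is close behind. Next I'll crop both views and measure.

```bash
cat >h.py <<'E'
import numpy as np,cv2
def load(n): return dict(np.load(n))
def ray(c,u,v):
    p=cv2.undistortPoints(np.array([[[u,v]]],float),c["mtx"],c["dist"])[0,0]
    d=np.array([p[0],-p[1],-1.]);T=c["pose"];return T[:3,3],T[:3,:3]@d
def onz(c,u,v,z):
    o,d=ray(c,u,v);return o+d*(z-o[2])/d[2]
def tri(c1,p1,c2,p2):
    o1,d1=ray(c1,*p1);o2,d2=ray(c2,*p2)
    s=np.linalg.lstsq(np.c_[d1,-d2],o2-o1,rcond=None)[0]
    a,b=o1+d1*s[0],o2+d2*s[1];return (a+b)/2,np.linalg.norm(a-b)
def cloud(c):
    v,u=np.mgrid[:480,:640];p=cv2.undistortPoints(np.stack([u,v],-1).reshape(-1,1,2).astype(float),c["mtx"],c["dist"]).reshape(480,640,2)
    z=c["z_map"];P=np.stack([p[...,0]*z,-p[...,1]*z,-z],-1);return P@c["pose"][:3,:3].T+c["pose"][:3,3]
E
python3 - <<'E'
from h import *
for n,(x,y,w,h) in dict(scene=(255,205,100,130),top=(215,215,180,65)).items():
    c=load(n+"0.npz");k=5 if n=="scene" else 4
    im=c["pixels"][y:y+h,x:x+w,::-1]
    P=cloud(c);
    cv2.imwrite(f"pics/{n}c.png",cv2.resize(im,None,fx=800/w if n=="top" else 4.6,fy=800/w if n=="top" else 4.6,interpolation=cv2.INTER_CUBIC))
    pix=c["pixels"].astype(int)
    sub=P[y:y+h,x:x+w];z=sub[...,2];dark=(pix.max(2)<70)[y:y+h,x:x+w]
    m=dark&(z>.12)&(z<.17);print(n,m.sum(),np.median(sub[m],0),sub[m].min(0),sub[m].max(0)); vs,us=np.nonzero(m);print(us.min()+x,us.max()+x,vs.min()+y,vs.max()+y)
    for lo,hi in((.003,.02),(.02,.06),(.085,.1),(.1,.115),(.115,.17)):
        q=sub[(z>lo)&(z<hi)];print(lo,hi,len(q),q.min(0).round(3),q.max(0).round(3))
E
```

```text
scene 146 [ 0.46607603 -0.01375396  0.14280452] [ 0.45998346 -0.01980353  0.1200486 ] [0.47553841 0.00559996 0.15945888]
304 313 240 258
0.003 0.02 2180 [ 0.362 -0.139  0.003] [0.604 0.377 0.02 ]
0.02 0.06 982 [ 0.437 -0.14   0.02 ] [0.574 0.259 0.06 ]
0.085 0.1 973 [ 0.435 -0.038  0.085] [0.572 0.218 0.1  ]
0.1 0.115 658 [ 0.436 -0.036  0.1  ] [0.572 0.19  0.115]
0.115 0.17 882 [ 0.46  -0.035  0.115] [0.572 0.163 0.17 ]
top 49 [ 0.46589426 -0.00523794  0.15664701] [ 0.45868474 -0.01459502  0.14081543] [0.47521746 0.00171853 0.16071378]
326 333 250 257
0.003 0.02 1357 [ 0.403 -0.185  0.003] [0.582 0.303 0.02 ]
0.02 0.06 406 [ 0.448 -0.138  0.021] [0.576 0.255 0.06 ]
0.085 0.1 918 [ 0.434 -0.086  0.085] [0.567 0.239 0.1  ]
0.1 0.115 526 [ 0.434 -0.085  0.1  ] [0.567 0.19  0.113]
0.115 0.17 73 [ 0.457 -0.074  0.115] [0.566 0.002 0.161]
```

View pics/scenec.png

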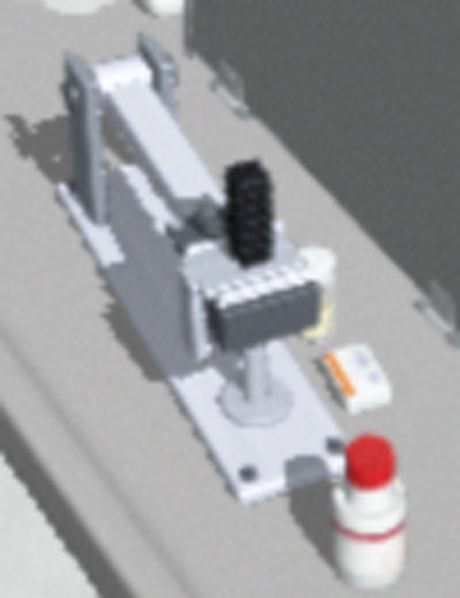

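View pics/topc.png

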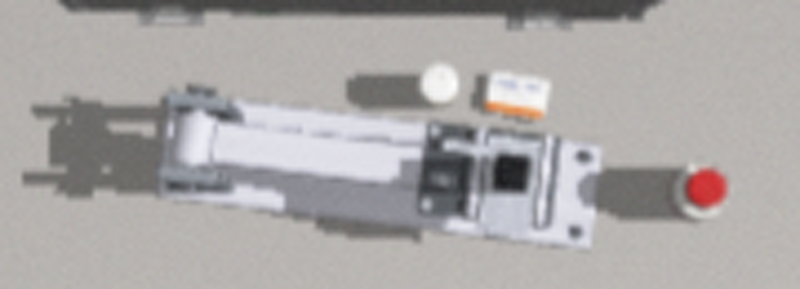

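The scene crop shows the black handle standing on the coupler, the fuses carton and vial behind it, and the dropper beyond the ball end. In the top crop the handle top is at (511,173), which is full px (330,253.9). The plate corners are near (590,247), (600,148) and (162,195).

```bash
python3 - <<'E'
from h import *
from scipy.spatial.transform import Rotation as R
t=load("top0.npz");s=load("scene0.npz")
k=800/180; f=lambda x,y:((x+.5)/k-.5+215,(y+.5)/k-.5+215)
A=onz(t,*f(590,247),.01);B=onz(t,*f(162,195),.01);C=onz(t,*f(600,148),.01)
print("corners",A,B,C,"len",np.linalg.norm(A-B),np.linalg.norm(A-C))
d=(B-A)[:2];print("yaw from near edge",np.arctan2(-d[0],d[1])); d2=(C-A)[:2];print("end edge",np.arctan2(d2[1],d2[0]))
print("handle top plane",onz(t,*f(511,173),.158))
# black blob subpixel
for n,c,(x,y,w,h) in(("top",t,(322,246,16,16)),("scene",s,(298,235,22,32))):
    g=c["pixels"][y:y+h,x:x+w].max(2).astype(int);vs,us=np.nonzero(g<45);print(n,len(us),us.mean()+x,vs.mean()+y,us.min()+x,us.max()+x,vs.min()+y,vs.max()+y)
print("scene cap",onz(s,255+248/4.6,205+172/4.6,.158), tri(t,f(511,173),s,(255+248/4.6,205+172/4.6)))
# dark housing/stop and hinge posts from cloud: arm angle by white posts
P=cloud(t);sub=P[215:280,215:395].reshape(-1,3)
m=(sub[:,2]>.085)&(sub[:,2]<.115)&(sub[:,0]<.53)
q=sub[m,:2];mu=q.mean(0);w,v=np.linalg.eigh(np.cov((q-mu).T));print("pca",v[:,1],np.arctan2(-v[0,1]*np.sign(v[1,1]),abs(v[1,1])),mu)
r=R.from_euler("xyz",[-3.1404,0,2.8158]).as_matrix();print(r.round(3))
m=(P[...,2]>.15)&(P[...,2]<.3)&(P[...,0]>.5);print("cabinet front x",np.percentile(P[m][:,0],[0,1,5]))
E
```

```text
corners [ 0.43125299 -0.05876185  0.01      ] [0.45837951 0.20040479 0.01      ] [ 0.49114826 -0.0642062   0.01      ] len 0.26058242218688976 0.06014219206061085
yaw from near edge -0.10428848778508916
end edge -0.0906487122729875
handle top plane [ 0.46673951 -0.00659806  0.158     ]
top 28 329.07142857142856 253.5 327 332 251 256
scene 123 307.8943089430894 251.6178861788618 304 312 241 261
scene cap [ 0.46953767 -0.01031331  0.158     ] (array([ 0.46870523, -0.00751751,  0.15615323]), np.float64(0.0041003895664912015))
pca [0.12342802 0.99235353] -0.12374357717435736 [0.47405776 0.06970256]
[[-0.947  0.32  -0.   ]
 [ 0.32   0.947 -0.001]
 [ 0.    -0.001 -1.   ]]
cabinet front x [0.50000262 0.50107435 0.51390553]
```

Handle and plate geometry agree: the rig origin is about (0.467, -0.007) and the yaw about -0.10. I'll turn the tool so its y lies along the rig's y, and travel at z 0.205.

Emit:
{"method": "servo_tool", "body": {"plan": [[100, 0, 0, 0, 0, 0, -0.113], [100, 0, 0, 0, 0, 0, -0.113], [100, -0.0244, -0.0354, 0, 0, 0, 0], [100, -0.0244, -0.0354, 0, 0, 0, 0], [100, -0.0244, -0.0354, 0, 0, 0, 0], [100, -0.0244, -0.0354, 0, 0, 0, 0], [100, -0.0244, -0.0354, 0, 0, 0, 0], [100, -0.0244, -0.0354, 0, 0, 0, 0]], "force": 30}}

```text
time_s: 1.1
ee_pos: [0.3009, 0.2938, 0.2053]
eef_rot: [-3.141, -0.0, 3.042]
force: [1.1, -0.4, 0.3]
grip_width: 0.0936
grip_force: 0.0
```

Emit:
{"method": "servo_tool", "body": {"plan": [[100, -0.0244, -0.0354, 0, 0, 0, 0], [100, -0.0244, -0.0354, 0, 0, 0, 0], [100, -0.0244, -0.0354, 0, 0, 0, 0], [100, -0.0244, -0.0354, 0, 0, 0, 0], [100, -0.0244, -0.0354, 0, 0, 0, 0], [100, -0.0244, -0.0354, 0, 0, 0, 0], [100, -0.0244, -0.0354, 0, 0, 0, 0], [100, -0.0244, -0.0354, 0, 0, 0, 0]]}}

```text
time_s: 2.1
ee_pos: [0.467, -0.0075, 0.2053]
eef_rot: [3.142, -0.0, 3.042]
force: [0.6, 0.4, 0.6]
grip_width: 0.0938
grip_force: 0.0
```

Emit:
{"method": "servo_tool", "body": {"plan": [[100, 0, 0, 0.015, 0, 0, 0], [100, 0, 0, 0.015, 0, 0, 0], [100, 0, 0, 0.015, 0, 0, 0], [100, 0, 0, 0.015, 0, 0, 0], [100, 0, 0, 0.01, 0, 0, 0], [100, 0, 0, 0.011, 0, 0, 0], [100, 0, 0, 0, 0, 0, 0], [100, 0, 0, 0, 0, 0, 0]]}}

```text
time_s: 3.1
ee_pos: [0.4668, -0.0061, 0.1248]
eef_rot: [3.142, 0.001, 3.042]
force: [-1.0, -0.1, 0.3]
grip_width: 0.0944
grip_force: 0.0
```

```bash
python3 - <<'E'
from station import ctrl
from h import *
o=ctrl.get_obs();print(o["ee_pos"],o["force"],o["moment"])
c=ctrl.camera("scene");x,y,w,h=240,170,130,110
cv2.imwrite("pics/s1.png",cv2.resize(c["pixels"][y:y+h,x:x+w,::-1],None,fx=5.4,fy=5.4,interpolation=cv2.INTER_CUBIC))
E
```

```text
[ 0.46676021 -0.00612194  0.12478278] [-1.03954473 -0.14036936  0.33840093] [ 0.00619756 -0.09332922  0.02792271]
```

View pics/s1.png

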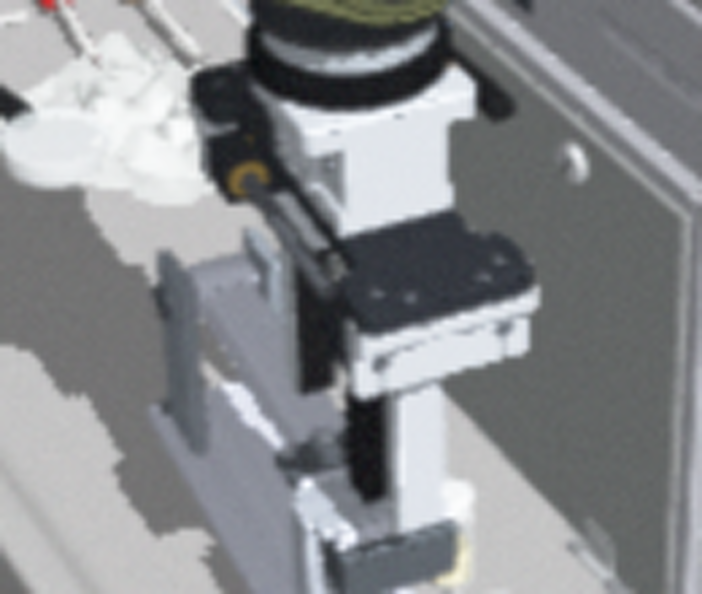

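The picture shows the tips straddling the black handle: handle at crop (365,430), front finger at (415,450), and clear of the cabinet. Closing now.

Emit:
{"method": "servo_tool", "body": {"plan": [[60, 0, 0, 0, 0, 0, 0], [40, 0, 0, 0, 0, 0, 0], [30, 0, 0, 0, 0, 0, 0], [24, 0, 0, 0, 0, 0, 0], [20, 0, 0, 0, 0, 0, 0], [15, 0, 0, 0, 0, 0, 0], [10, 0, 0, 0, 0, 0, 0], [10, 0, 0, 0, 0, 0, 0]], "force": 35}}

```text
time_s: 4.15
ee_pos: [0.4666, -0.0063, 0.1245]
eef_rot: [-3.141, 0.0, 3.042]
force: [-1.9, -14.8, 1.4]
grip_width: 0.0177
grip_force: 35.3
```

Gripped at 17.7 mm, but there is a 15 N side force along -y. I'll nudge that way in small steps.

Emit:
{"method": "servo_tool", "body": {"plan": [[10, 0, -0.0004, 0, 0, 0, 0], [10, 0, -0.0004, 0, 0, 0, 0], [10, 0, 0, 0, 0, 0, 0], [10, 0, 0, 0, 0, 0, 0], [10, 0, 0, 0, 0, 0, 0], [10, 0, 0, 0, 0, 0, 0], [10, 0, 0, 0, 0, 0, 0], [10, 0, 0, 0, 0, 0, 0]]}}

```text
time_s: 5.15
ee_pos: [0.4665, -0.0065, 0.1244]
eef_rot: [3.141, 0.0, 3.042]
force: [1.0, 4.2, -1.0]
grip_width: 0.0178
grip_force: 35.0
```

Emit:
{"method": "servo_tool", "body": {"plan": [[10, 0.001, 0.0002, 0, 0, 0, 0], [10, 0.0015, 0, 0, 0, 0, 0], [10, 0.0015, 0, 0, 0, 0, 0], [10, 0.0015, 0, 0, 0, 0, 0], [10, 0.0015, 0, 0, 0, 0, 0], [10, 0.0015, 0, 0, 0, 0, 0], [10, 0, 0, 0, 0, 0, 0], [10, 0, 0, 0, 0, 0, 0]]}}

```text
time_s: 6.15
ee_pos: [0.4582, -0.0056, 0.1245]
eef_rot: [3.141, 0.001, 3.042]
force: [4.0, 4.7, -1.8]
grip_width: 0.0177
grip_force: 35.0
```

Emit:
{"method": "servo_tool", "body": {"plan": [[10, 0.0006, 0, 0, 0, 0, 0], [10, 0.0006, 0, 0, 0, 0, 0], [10, 0.0003, 0, 0, 0, 0, 0], [10, 0.0003, 0, 0, 0, 0, 0], [10, 0.0002, 0, 0, 0, 0, 0], [10, 0, 0, 0, 0, 0, 0], [10, 0, 0, 0, 0, 0, 0], [10, 0, 0, 0, 0, 0, 0]]}}

```text
time_s: 7.15
ee_pos: [0.4563, -0.0054, 0.1245]
eef_rot: [3.141, 0.001, 3.042]
force: [3.6, 5.6, -3.2]
grip_width: 0.0183
grip_force: 35.0
```

Emit:
{"method": "servo_tool", "body": {"plan": [[10, 0.0002, 0, 0, 0, 0, 0], [10, 0.0002, 0, 0, 0, 0, 0], [10, 0.0001, 0, 0, 0, 0, 0], [10, 0.0001, 0, 0, 0, 0, 0], [10, 0, 0, 0, 0, 0, 0], [10, 0, 0, 0, 0, 0, 0], [10, 0, 0, 0, 0, 0, 0], [10, 0, 0, 0, 0, 0, 0]]}}

```text
time_s: 8.15
ee_pos: [0.4557, -0.0053, 0.1245]
eef_rot: [3.141, 0.001, 3.042]
force: [4.1, 4.5, -2.5]
grip_width: 0.0179
grip_force: 35.0
```

Emit:
{"method": "servo_tool", "body": {"plan": [[10, 0.0002, 0, 0, 0, 0, 0], [10, 0.0002, 0, 0, 0, 0, 0], [10, 0.0002, 0, 0, 0, 0, 0], [10, 0.0001, 0, 0, 0, 0, 0], [10, 0, 0, 0, 0, 0, 0], [10, 0, 0, 0, 0, 0, 0], [10, 0, 0, 0, 0, 0, 0], [10, 0, 0, 0, 0, 0, 0]]}}

```text
time_s: 9.15
ee_pos: [0.455, -0.0053, 0.1245]
eef_rot: [3.141, 0.001, 3.042]
force: [4.7, 4.8, -2.7]
grip_width: 0.0181
grip_force: 35.0
```

Emit:
{"method": "servo_tool", "body": {"plan": [[10, 0.0002, 0, 0, 0, 0, 0], [10, 0.0002, 0, 0, 0, 0, 0], [10, 0.0002, 0, 0, 0, 0, 0], [10, 0.0001, 0, 0, 0, 0, 0], [10, 0, 0, 0, 0, 0, 0], [10, 0, 0, 0, 0, 0, 0], [10, 0, 0, 0, 0, 0, 0], [10, 0, 0, 0, 0, 0, 0]]}}

```text
time_s: 10.15
ee_pos: [0.4543, -0.0052, 0.1245]
eef_rot: [3.141, 0.001, 3.042]
force: [4.3, 4.9, -2.7]
grip_width: 0.0176
grip_force: 35.0
```

Emit:
{"method": "servo_tool", "body": {"plan": [[10, 0.0002, 0, 0, 0, 0, 0], [10, 0.0002, 0, 0, 0, 0, 0], [10, 0.0002, 0, 0, 0, 0, 0], [10, 0.0001, 0, 0, 0, 0, 0], [10, 0, 0, 0, 0, 0, 0], [10, 0, 0, 0, 0, 0, 0], [10, 0, 0, 0, 0, 0, 0], [10, 0, 0, 0, 0, 0, 0]]}}

```text
time_s: 11.15
ee_pos: [0.4541, -0.0051, 0.1245]
eef_rot: [3.141, 0.002, 3.042]
force: [9.1, 5.5, -5.3]
grip_width: 0.0179
grip_force: 35.0
```

The force is climbing (9.1 N), so this is probably the stop. One more small push to confirm.

Emit:
{"method": "servo_tool", "body": {"plan": [[10, 0.0002, 0, 0, 0, 0, 0], [10, 0.0002, 0, 0, 0, 0, 0], [10, 0, 0, 0, 0, 0, 0], [10, 0, 0, 0, 0, 0, 0], [10, 0, 0, 0, 0, 0, 0], [10, 0, 0, 0, 0, 0, 0], [10, 0, 0, 0, 0, 0, 0], [10, 0, 0, 0, 0, 0, 0]]}}

```text
time_s: 12.15
ee_pos: [0.4539, -0.0051, 0.1246]
eef_rot: [3.141, 0.003, 3.042]
force: [10.7, 5.8, -6.8]
grip_width: 0.0176
grip_force: 35.0
```

Emit:
{"method": "servo_tool", "body": {"plan": [[10, 0.0002, 0, 0, 0, 0, 0], [10, 0.0003, 0, 0, 0, 0, 0], [10, 0, 0, 0, 0, 0, 0], [10, 0, 0, 0, 0, 0, 0], [10, 0, 0, 0, 0, 0, 0], [10, 0, 0, 0, 0, 0, 0], [10, 0, 0, 0, 0, 0, 0], [10, 0, 0, 0, 0, 0, 0]]}}

```text
time_s: 13.15
ee_pos: [0.4538, -0.0051, 0.1247]
eef_rot: [3.141, 0.004, 3.042]
force: [13.0, 5.4, -6.2]
grip_width: 0.0179
grip_force: 35.0
```

At 13 N with the travel stalled at about 12.7 mm, the stop is met. I'll back off slightly and lift along the arc: about 180 mm radius, rotation about tool +x, and hinge at tool (0, 0.18, 0.036).

Emit:
{"method": "servo_tool", "body": {"plan": [[10, -0.0006, 0, 0, 0, 0, 0], [10, -0.0006, 0, 0, 0, 0, 0], [10, 0, 0.0007, -0.0036, 0.02, 0, 0], [10, 0, 0.0007, -0.0036, 0.02, 0, 0], [10, 0, 0.0007, -0.0036, 0.02, 0, 0], [10, 0, 0.0007, -0.0036, 0.02, 0, 0], [10, 0, 0, 0, 0, 0, 0], [10, 0, 0, 0, 0, 0, 0]]}}

```text
time_s: 14.15
ee_pos: [0.4545, -0.0018, 0.1386]
eef_rot: [-3.062, 0.001, 3.042]
force: [8.0, 6.0, -6.1]
grip_width: 0.0178
grip_force: 35.0
```

Emit:
{"method": "servo_tool", "body": {"plan": [[10, 0, 0.00156, -0.0072, 0.04, 0, 0], [10, 0, 0.00156, -0.0072, 0.04, 0, 0], [10, 0, 0.00156, -0.0072, 0.04, 0, 0], [10, 0, 0.00156, -0.0072, 0.04, 0, 0], [10, 0, 0, 0, 0, 0, 0], [10, 0, 0, 0, 0, 0, 0], [10, 0, 0, 0, 0, 0, 0], [10, 0, 0, 0, 0, 0, 0]]}}

```text
time_s: 15.15
ee_pos: [0.4555, 0.0083, 0.1661]
eef_rot: [-2.903, 0.001, 3.042]
force: [7.6, 5.1, -6.8]
grip_width: 0.0177
grip_force: 35.0
```

Emit:
{"method": "servo_tool", "body": {"plan": [[10, 0, 0.00156, -0.0072, 0.04, 0, 0], [10, 0, 0.00156, -0.0072, 0.04, 0, 0], [10, 0, 0.00156, -0.0072, 0.04, 0, 0], [10, 0, 0.0007, -0.0036, 0.02, 0, 0], [10, 0, 0, 0, 0, 0, 0], [10, 0, 0, 0, 0, 0, 0], [10, 0, 0, 0, 0, 0, 0], [10, 0, 0, 0, 0, 0, 0]]}}

```text
time_s: 16.15
ee_pos: [0.4568, 0.0206, 0.1885]
eef_rot: [-2.763, 0.001, 3.042]
force: [8.0, 3.8, -7.7]
grip_width: 0.0177
grip_force: 35.0
```

```bash
python3 - <<'E'
from station import ctrl
from h import *
o=ctrl.get_obs();print(o["ee_pos"],o["eef_rot"],o["force"],o["moment"],o["joint_vel"].round(4))
c=ctrl.camera("scene");x,y,w,h=240,150,130,140
cv2.imwrite("pics/s2.png",cv2.resize(c["pixels"][y:y+h,x:x+w,::-1],None,fx=4.2,fy=4.2,interpolation=cv2.INTER_CUBIC))
E
```

```text
[0.45677196 0.02055567 0.18854795] [-2.76271472e+00  1.13144829e-03  3.04240897e+00] [ 7.99762867  3.82844619 -7.7069572 ] [ 1.27293155 -1.16078134  0.34977563] [ 0.0011  0.0008 -0.001   0.0006  0.0004  0.0019]
```

View pics/s2.png

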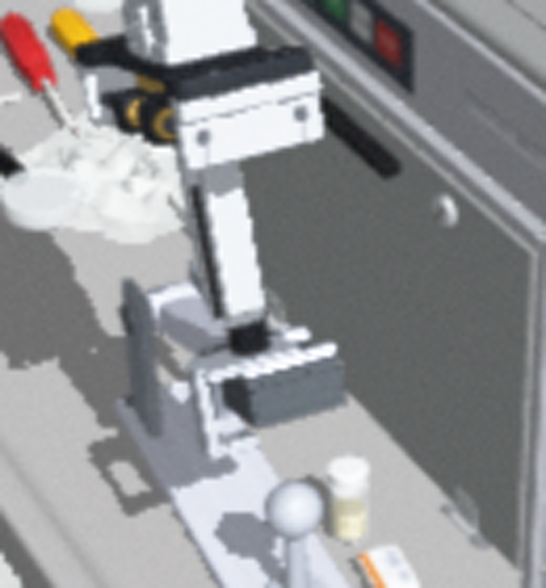

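The picture shows the coupler well clear of the ball (ball at crop (295,505), coupler at (290,385)), with the handle still in the fingers. The tool has turned 0.38 rad, a rise of about 66 mm, and everything is still.

```bash
python3 -c "
from station import ctrl
print(ctrl.hand_in())"
```

```text
the job is handed in; nothing more can be done
None
```

The latch was pulled to its stop (about 12.7 mm of travel, 13 N on the tool), then the arm was lifted off the ball; I handed in still gripping the handle, coupler about 66 mm up by tool angle, and the hand-in returned no verdict.

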